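Send a loaded sled through the sprung flap

ROBOT

A 7-joint arm with a two-finger parallel gripper is mounted at the origin on the work surface. World frame = base frame: x ahead of the robot, y to its left, z up, the work surface at z = 0. Lengths are in m, angles in rad, forces in N, time in s.
With the tool pointing down it reaches from about 0.375 to 0.925 m from the base axis. Payload 3.1 kg.
Tool frame: the origin (TCP) lies midway between the tips of the shut fingers; the grasp point (between the pads) lies 19 mm behind it (manip.hold_point_z is the z of the grasp point in the tool frame, in m); z points along the fingers, y is the line along which they close (so a half turn about z gives the same grasp; the last joint's range is limited). The gripper opens to 85 mm and grips with 20 to 120 N. Pads are 22 mm wide; open, the fingers measure 114 mm over their backs; the gripper's body (76 mm by 85 mm) begins 54 mm behind the grasp point. The pads swing forward as they close: fully open they stand 13 mm farther back than shut.
Start: joints at [-1.377, 0.383, 0.044, 1.598, -0.018, 1.161, -0.05], TCP at [0.187, 0.623, 0.231] pointing down, gripper open.
Joint ranges: [-2.61, 2.61], [-0.41, 2.15], [-1.48, 1.57], [0, 2.5], [-1.57, 4.71], [0.05, 1.97], [-2.85, 2.85]. Speed limits (rad/s): [2.79, 2.79, 3.14, 3.14, 3.14, 3.14, 3.14].

INTERFACE

Orientations are given as a unit quaternion [w, x, y, z].
In Python, from workcell import manip, effector, eyes, job_done gives the robot as it stands. Calls block until the motion is done:
- manip.move_to(position, orientation): joint-space move of the TCP to a pose.
- manip.movel(position, orientation=None, max_speed=0.15, guard=None): straight line of the TCP; orientation=None keeps the orientation; max_speed is the mean speed in m/s. With guard (N) it stops when the force on the tool has changed by that much, and returns True; else False.
- manip.move_j(angles): joint-space move.
- effector.gripper_open() and effector.gripper_close(): open the fingers fully, or close them until they stop; the grip force is fixed at half the most.
- manip.dwell(seconds).
- manip.ik(position, orientation): joint angles nearest the present ones, or None.
- manip.observe(): the state.
- eyes.read_camera(name): name is "scene" or "top" or "wrist"; returns a dict with "img" (420x560x3 uint8, red, green, blue), "depth" (420x560 float32, m along the optical axis (not along the pixel's ray), 0 where there is no reading), "intrinsics" (3x3 intrinsics, pixels), "T" (4x4, takes a point from camera to world coordinates); the wrist camera has in their place "mount" (4x4, takes a point from camera to tool coordinates, whose origin is the TCP and whose axes are the flange's). Camera axes: x right, y down, z forward; pixel columns grow to the right and rows downward; lengths in m; the calibration is good to about 2 mm. A picture is of the moment at which its call begins: read the wrist's pose just before it.
A pose or a line that the arm cannot do raises manip.IKError and nothing moves.
- job_done(): hands the job in; it is judged then, once.
The state is a dict: "clock": time; "qpos": joint angles; "qd": joint speeds; "joint_torque": joint torques, N m; "position": TCP position; "orientation": TCP orientation; "ft_force": force on the tool from outside, world axes, zero at the start; "torque": the same for the moment, N m; "gripper_width": finger opening in m; "grip_force": force on a finger pad.
Only numpy, scipy, OpenCV 4.12 (cv2) and the standard library are available. Lean on these libraries where they do the work, as an engineer would, in place of code of your own. Each camera call takes 0.05 s, during which the arm holds its last target. There are 200 camera calls.

TASK

Stand the chrome handle sleeve on the aluminium sled by lowering its bore over the sled's post, and let go of it. Then push the sled from behind along its rail, never lifting it, through the sprung flap gate and on until it is pressed firmly home on the sprung buffer with a steady push of about 15 N for a second, never more than 20 N. Draw back out so that the flap swings shut behind the sled, with the sleeve still standing on its post; leave the yellow handle, the rubber bumper ring and the hex key where they lie.

Things in the scene. Friction and masses are not known exactly. Their poses are not given: they have to be found in the camera images.
- gate (a point): Point on the slide rail's floor (4 mm above the shelf), on its centre line, at the gate. The rail is a fixed grey metal channel, open above; y runs along it in the pushing direction, x across, z up. Its floor runs from y -220 to +270 mm. Walls rise 18 mm above the floor, inner faces at x = -28 mm (whole length) and +28 mm (before the gate) or +44 mm (beyond it, room for the open flap).
- hinge (a point): Top of the flap's upright hinge pin, at x = +40 mm, y = 0 in the gate frame, 46 mm above the rail floor. A plain gate post stands opposite, at x = -31 to -37 mm, 40 mm high.
- rail_end (a point): Centre of the rail floor's far end, 270 mm beyond the gate. Short of it stands the buffer: a block 46 mm wide, 36 mm high, with a sprung rubber-faced pad (22 mm across, centre 13 mm above the floor) facing the gate. It is clamped elsewhere each time: the free pad's face lies 170 to 215 mm beyond the gate, not measured; feel for it. Pad: 1.5 N per mm, hard end at 16 mm, returns slowly.
- flap (a joint): Opening angle of the flap, rad: 0 shut, to 1.6. Dark steel plate across the channel, 3 to 37 mm above its floor, 4 mm thick, reaching 66 mm from the hinge. It opens only in the pushing direction; its spring closes it with 0.045 N m shut to 0.09 N m open, a few newtons at the sled. Its tip sweeps 66 mm beyond the gate, so it shuts only when the sled's tail and the fingers are out of that space.
- sled_center (a point): Centre of the aluminium sled's plate, half-way up: 50 mm wide (x), 90 mm long (y, pushing direction), 16 mm high, lying loose on the rail floor between the walls; mass about 0.15 to 0.3 kg. Its y axis points to the gate.
- sled_tail (a point): Middle of the sled's flat rear end face (45 mm behind sled_center, 12 mm above the shelf). Pushing on it with closed fingertips drives the sled. Sliding it takes 1 to 4 N.
- sled_post (a point): Foot of the sled's upright post, on the plate's top face, 12 mm ahead of sled_center. The post is 20 mm thick and 24 mm high.
- sleeve_center (a point): Centre, half-way up, of the chrome sleeve: a plain tube 40 mm outside, 30 mm bore, 45 mm high, standing upright on the shelf on the robot's side of the rail; mass about 0.13 to 0.27 kg.
- bumper_mid (a point): Bystander: middle of the black rubber bumper ring, 62 mm across, 16 mm high, lying flat.
- handle_mid (a point): Bystander: yellow curling handle, about 155 mm long along y, 50 mm high, lying beyond the rail; the point lies 30 mm above the shelf.
- hexkey_mid (a point): Bystander: L-shaped steel hex key, 8 mm thick, 88 mm long along x with a 30 mm short leg, lying flat.
There are look-alikes about, which are no part of the job. Of the things that look like the part that bears sled_center, the middle-sized one is meant.

How it is judged:
By the outcome, as a careful person would: the job done as asked, in the order asked, and still so for the second after the job is handed in, with the robot touching nothing.
It also fails if it takes over 72 s, if anything falls off the work surface, if the arm or the gripper's body presses on something with over 40 N, if the wrist force passes 120 N, or if a joint passes its speed limit or range.

## Working session

There is one attempt and no reset: what is moved stays moved. The work goes in short steps, each a Python script; the robot and the scene stay as the last script left them, time stands still between calls to the robot, and variables do not carry over. Pictures are saved under pics/ and viewed, at most 10 in all, crops included, and the job is handed in when it is done.

```bash
ls; mkdir -p pics; python3 - <<'E'
from workcell import manip, effector, eyes
import cv2,numpy as np
for n in ["scene","top"]:
    c=eyes.read_camera(n); cv2.imwrite(f"pics/{n}.png",c["img"][:,:,::-1]); np.savez(f"{n}.npz",**{k:v for k,v in c.items()})
    print(n,c["T"].round(3).tolist(),c["intrinsics"].tolist())
o=manip.observe();print(o, manip.hold_point_z)
E
```

```text
pics
scene [[0.897, 0.37, -0.242, 0.919], [0.442, -0.756, 0.483, -0.584], [-0.004, -0.54, -0.841, 1.095], [0.0, 0.0, 0.0, 1.0]] [[500.4653997480418, 0.0, 286.89540660976735], [0.0, 500.4653997480418, 209.5428195703814], [0.0, 0.0, 1.0]]
top [[-0.001, -0.975, 0.221, 0.397], [-1.0, -0.0, -0.005, 0.008], [0.005, -0.221, -0.975, 1.028], [0.0, 0.0, 0.0, 1.0]] [[479.4220342781669, 0.0, 274.1909868793158], [0.0, 479.4220342781669, 219.02289668996383], [0.0, 0.0, 1.0]]
{'clock': 0.1, 'qpos': array([-1.37679384,  0.38375432,  0.04381766,  1.59942136, -0.0179032 ,
        1.16121388, -0.04992478]), 'qd': array([-0.00011216, -0.0025626 ,  0.00049155, -0.00628683,  0.00155785,
       -0.00182449,  0.0003784 ]), 'joint_torque': array([ 2.99450781e-03, -4.34733868e+01,  1.02957152e+00, -2.50454324e+01,
        1.08658234e-02,  5.45932955e-03, -2.07750634e-05]), 'position': array([0.18673269, 0.62170107, 0.23000974]), 'orientation': array([-1.17193203e-04,  1.45348764e-01,  9.89379751e-01, -1.19670388e-03]), 'ft_force': array([-0.68712999,  0.11245751, -0.04654008]), 'torque': array([ 0.04726492, -0.01446137, -0.01123565]), 'grip_force': 0.0, 'gripper_width': 0.08530545202386978} -0.0187
```

View pics/scene.png

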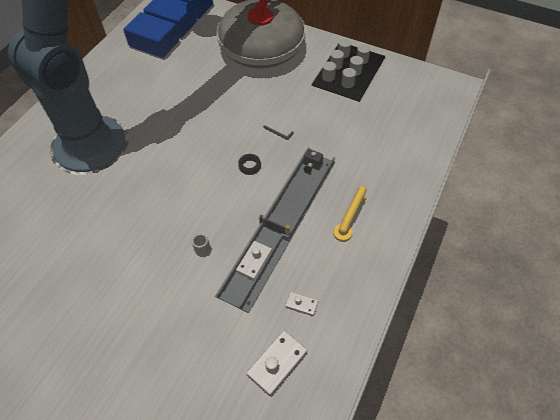

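View pics/top.png

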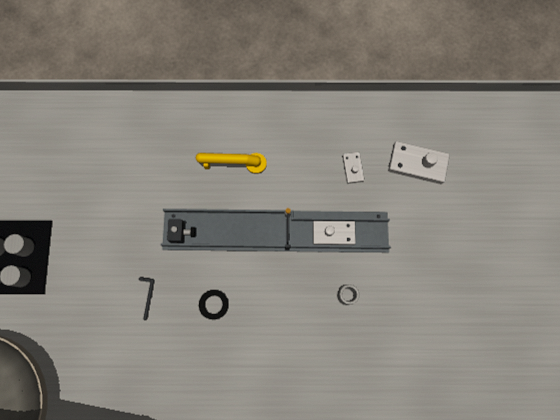

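Top view: the look-alikes for the sled are at pixels (334,232) in the rail, (353,167) small and (419,161) large. The middle-sized one is the one in the rail. The sleeve is the tube at (348,294); the cylinders in the tray at about (15,245) and (13,276) are not it. The hinge is at (288,211) and the buffer at (178,231). Next I'll measure and make one close crop.

```bash
cat > h.py <<'E'
import numpy as np,cv2
from scipy.spatial.transform import Rotation as R
def cloud(c,T):
    d=np.asarray(c["depth"]);K=c["intrinsics"];v,u=np.mgrid[:d.shape[0],:d.shape[1]]
    P=np.stack([(u-K[0,2])/K[0,0]*d,(v-K[1,2])/K[1,1]*d,d],-1)@T[:3,:3].T+T[:3,3]
    P[d==0]=np.nan
    return P
def circ(P,z0,z1,x,y,r):
    "centre of smallest circle round the points in a z band near x,y"
    m=(P[...,2]>z0)&(P[...,2]<z1)&(np.hypot(P[...,0]-x,P[...,1]-y)<r)
    q=P[m];(cx,cy),rad=cv2.minEnclosingCircle((q[:,:2]*1000).astype(np.float32))
    return np.round([cx,cy,rad,len(q),np.median(q[:,2])*1000],1)
E
python3 - <<'E'
from h import *
for n in ["top","scene"]:
    c=np.load(n+".npz");P=cloud(c,c["T"]);np.save(n+"P.npy",P)
    pts=dict(top=dict(sled=(344,232),post=(330,231),sleeve=(340,294),table=(300,330),hinge=(288,211),floor=(240,230),bufftop=(174,228),pad=(193,231),endl=(165,230),wallb=(388,232),small=(353,167)),scene=dict(sled=(244,270),post=(256,253),sleeve=(201,239),table=(150,250),hinge=(288,229),floor=(290,200),bufftop=(314,155),pad=(307,170)))[n]
    for k,(u,v) in pts.items(): print(n,k,(P[v,u]*1000).round(1))
    s=P[294,348] if n=="top" else P[239,201]
    print("sleeve",circ(P,.035,.055,s[0],s[1],.04))
    p=P[231,330] if n=="top" else P[253,256]
    print("post",circ(P,.036,.055,p[0],p[1],.02))
    # plate rectangle
    m=(P[...,2]>.015)&(P[...,2]<.025)&(abs(P[...,0]-p[0])<.024+.004)&(abs(P[...,1]-p[1])<.08)
    print("plate",cv2.minAreaRect((P[m][:,:2]*1000).astype(np.float32)))
    f=(P[...,2]>.001)&(P[...,2]<.008)&(abs(P[...,0]-p[0])<.06)&(abs(P[...,1]-p[1])<.5)
    q=P[f][:,:2]*1000;print("floor",cv2.minAreaRect(q.astype(np.float32)),len(q))
i=cv2.imread("pics/top.png")[190:320,140:400];j=cv2.imread("pics/scene.png")[140:320,190:350]
a=cv2.resize(i,(780,390),interpolation=2)
cv2.imwrite("pics/crop.png",a)
E
```

```text
top sled [ 597.3 -147.5   19. ]
top post [ 594.1 -114.2   45.7]
top sleeve [ 463.7 -131.1   45.3]
top table [392.4 -51.4   2.1]
top hinge [635.8 -26.5  50.8]
top floor [nan nan nan]
top bufftop [600.6 212.   44.9]
top pad [597.9 175.2  26.5]
top endl [605.2 240.5   1.5]
top wallb [ 600.4 -245.9    3.4]
top small [ 741.  -170.8   27.6]
sleeve [ 463.1 -149.8   19.8  152.    44.5]
post [ 596.3 -113.9   10.1   72.    43.8]
plate ((594.09619140625, -113.12702941894531), (155.34402465820312, 55.94093704223633), 89.9853744506836)
floor ((594.1840209960938, -114.2342529296875), (999.8762817382812, 119.39506530761719), 89.9810791015625) 10244
scene sled [ 592.8 -162.9   17.8]
scene post [ 605.7 -123.2   47.2]
scene sleeve [ 456.7 -135.6   17.8]
scene table [ 352.5 -210.8    1. ]
scene hinge [643.3 -28.5  42.3]
scene floor [599.5  72.2   5.5]
scene bufftop [604.9 207.7  44.2]
scene pad [602.4 170.5  20.4]
sleeve [ 465.5 -150.8   21.1  136.    43.6]
post [ 599.  -115.8   10.2   57.    42.5]
plate ((604.4589233398438, -123.08453369140625), (157.53607177734375, 53.05470657348633), 89.43728637695312)
floor ((605.7186279296875, -87.5548095703125), (119.97370910644531, 928.4739379882812), 0.0030461116693913937) 6886
```

View pics/crop.png

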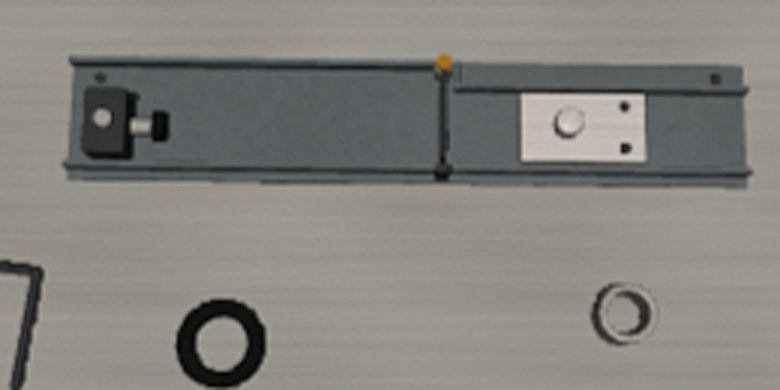

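The crop shows the plate with its post at (569,122), the sleeve at (624,314), the hinge at (444,62) and the buffer pad at (160,125), which confirms the choice. The next script checks the height of the pot and the rail's yaw, then moves for a wrist view.

```bash
python3 - <<'E'
from h import *
from workcell import manip, effector, eyes
P=np.load("topP.npy");S=np.load("sceneP.npy")
for Q in (P,S):
    m=(Q[...,2]>.06)&(Q[...,1]>.2)&(Q[...,1]<.9)&(Q[...,0]>-.1);q=Q[m]
    if len(q): print("tall",q.min(0).round(3),q.max(0).round(3))
    for lo,hi in((.555,.58),(.62,.66)):
        m=(Q[...,2]>.017)&(Q[...,2]<.027)&(Q[...,0]>lo)&(Q[...,0]<hi)&(Q[...,1]>-.24)&(Q[...,1]<.235);q=Q[m]
        if len(q)>20:print("wall",np.polyfit(q[:,1],q[:,0],1).round(4),len(q))
for n,q in(("y-close",[0,0,1,0]),("x-close",[0,.7071068,.7071068,0]),("x-close2",[0,-.7071068,.7071068,0])):
    for p in([.464,-.15,.03],[.597,-.115,.07],[.597,-.2,.012],[.597,.12,.012],[.5,-.14,.3]):
        a=manip.ik(p,q);print(n,p,None if a is None else a.round(2))
E
```

```text
tall [0.23  0.438 0.06 ] [0.38  0.538 0.113]
wall [-0.0007  0.5693] 687
wall [0.0622 0.6358] 525
tall [-0.1    0.383  0.06 ] [0.389 0.698 0.168]
wall [0.0039 0.5711] 429
wall [0.0564 0.6367] 443
y-close [0.464, -0.15, 0.03] [-0.32  0.44  0.63  2.14 -0.42  0.67  2.17]
y-close [0.597, -0.115, 0.07] [-0.42  0.59  0.7   1.84 -0.48  0.88  2.08]
y-close [0.597, -0.2, 0.012] [-0.16  0.68  0.55  1.8  -0.47  0.8   2.19]
y-close [0.597, 0.12, 0.012] [-0.52  0.6   0.32  1.84 -0.26  0.74  1.51]
y-close [0.5, -0.14, 0.3] [-0.91  0.12  1.2   1.86 -0.12  1.23  1.9 ]
x-close [0.464, -0.15, 0.03] [-0.49  0.52  0.85  2.15 -0.6   0.72  0.76]
x-close [0.597, -0.115, 0.07] [-0.58  0.7   0.93  1.85 -0.68  0.95  0.66]
x-close [0.597, -0.2, 0.012] [-0.35  0.79  0.82  1.81 -0.73  0.88  0.81]
x-close [0.597, 0.12, 0.012] [-0.73  0.66  0.59  1.85 -0.5   0.78  0.13]
x-close [0.5, -0.14, 0.3] [-1.02  0.18  1.35  1.87 -0.18  1.24  0.4 ]
x-close2 [0.464, -0.15, 0.03] [-0.8   1.02  1.37  2.16 -1.19  1.12 -1.93]
x-close2 [0.597, -0.115, 0.07] [-0.78  1.08  1.36  1.86 -1.14  1.26 -2.18]
x-close2 [0.597, -0.2, 0.012] [-0.61  1.25  1.36  1.82 -1.3   1.3  -2.  ]
x-close2 [0.597, 0.12, 0.012] [ 0.62  1.06 -1.26  1.79  1.11  1.19  2.14]
x-close2 [0.5, -0.14, 0.3] [-1.05  0.24  1.43  1.87 -0.25  1.25 -2.69]
```

```bash
cat >> h.py <<'E'
XC=[0,.70710678,.70710678,0]
def wrist(eyes,manip,name):
    o=manip.observe();c=eyes.read_camera("wrist")
    T=np.eye(4);w,x,y,z=o["orientation"];T[:3,:3]=R.from_quat([x,y,z,w]).as_matrix();T[:3,3]=o["position"]
    cv2.imwrite(f"pics/{name}.png",c["img"][:,:,::-1])
    T=T@c["mount"];return c,T,cloud(c,T)
E
python3 - <<'E'
from h import *
from workcell import manip, effector, eyes
manip.move_j([-1.3,.2,0,1.7,0,1.24,0])
manip.move_j([.25,.2,0,1.8,0,1.14,0])
o=manip.observe();print(o["clock"],o["position"],o["orientation"].round(3))
manip.move_to([.50,-.14,.27],XC)
c,T,P=wrist(eyes,manip,"w1");np.save("w1P.npy",P)
o=manip.observe();print(o["clock"],o["position"],o["qpos"].round(2));print(c["mount"].round(3),c["intrinsics"])
for n,a in(("sleeve",(.037,.055,.464,-.15,.045)),("post",(.037,.055,.597,-.115,.03))):
    try: print(n,circ(P,*a))
    except Exception as e: print(n,e)
E
```

```text
3.4 [ 0.53173794 -0.1767296   0.24775559] [0.001 0.789 0.614 0.001]
3.7833 [ 0.50041011 -0.13922158  0.27047631] [ 0.24  0.1  -0.05  1.86  0.01  1.17  0.19]
[[-0.001 -0.956 -0.294  0.075]
 [ 1.    -0.001 -0.    -0.001]
 [-0.    -0.294  0.956 -0.142]
 [ 0.     0.     0.     1.   ]] [[370.385186     0.         271.53213256]
 [  0.         370.385186   215.27338059]
 [  0.           0.           1.        ]]
sleeve [ 466.4 -149.8   20.   588.    44.5]
post [ 599.3 -114.2    9.8  319.    43.5]
```

View pics/w1.png

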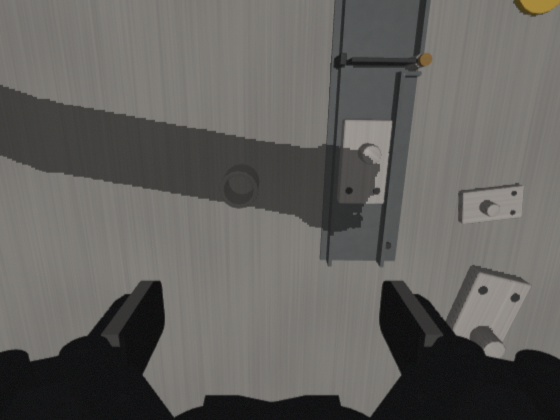

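The wrist view shows the sleeve at (240,186), the post at (372,153), the flap at (385,62) and the hinge at (425,60), and the positions agree across all three cameras. Grasping now.

```bash
python3 - <<'E'
from h import *
from workcell import manip, effector, eyes
manip.move_to([.466,-.150,.10],XC)
print(manip.movel([.466,-.150,.012],XC,max_speed=.1,guard=8))
effector.gripper_close()
o=manip.observe();print(o["clock"],o["position"].round(4),o["gripper_width"],o["grip_force"])
f0=o["ft_force"]
manip.movel([.466,-.150,.095],max_speed=.12)
manip.movel([.599,-.134,.095],max_speed=.15)
manip.dwell(.2)
o=manip.observe();print(o["clock"],o["position"].round(4),o["gripper_width"],o["grip_force"],o["ft_force"])
c,T,P=wrist(eyes,manip,"w2");np.save("w2P.npy",P)
print("post",circ(P,.037,.055,.599,-.114,.03))
q=P[(P[...,2]>.06)&(P[...,2]<.15)&(abs(P[...,0]-.599)<.03)&(abs(P[...,1]+.134)<.03)]
for z in np.arange(.06,.15,.006):
    s=q[(q[:,2]>z)&(q[:,2]<z+.006)]
    if len(s): print(z.round(3),len(s),s.min(0).round(4),s.max(0).round(4))
E
```

```text
False
6.0417 [ 0.4665 -0.1501  0.0128] 0.03836486428035359 60.05575194954872
8.125 [ 0.5981 -0.1344  0.095 ] 0.0386232649661289 60.38007605820894 [-0.13068187 -0.2777538  -1.67838693]
post [ 599.6 -113.9   10.  1000.    43.5]
0.078 127 [ 0.5804 -0.1503  0.0815] [ 0.6149 -0.1144  0.084 ]
0.084 702 [ 0.5785 -0.1502  0.084 ] [ 0.6153 -0.1141  0.09  ]
0.09 847 [ 0.5784 -0.1501  0.09  ] [ 0.6167 -0.1141  0.096 ]
0.096 1114 [ 0.5714 -0.1504  0.096 ] [ 0.6232 -0.1141  0.102 ]
0.102 1525 [ 0.5691 -0.1504  0.102 ] [ 0.629  -0.1141  0.108 ]
0.108 1733 [ 0.5691 -0.1502  0.108 ] [ 0.629  -0.1139  0.114 ]
0.114 1983 [ 0.569  -0.1506  0.114 ] [ 0.629  -0.1136  0.12  ]
0.12 2787 [ 0.569  -0.1542  0.12  ] [ 0.629 -0.114  0.126]
0.126 4099 [ 0.5691 -0.1535  0.126 ] [ 0.629 -0.114  0.132]
0.132 1313 [ 0.5691 -0.1462  0.132 ] [ 0.6286 -0.1224  0.138 ]
0.138 805 [ 0.569  -0.1342  0.138 ] [ 0.629  -0.1206  0.144 ]
0.144 925 [ 0.569  -0.1242  0.144 ] [ 0.629  -0.1206  0.15  ]
```

View pics/w2.png

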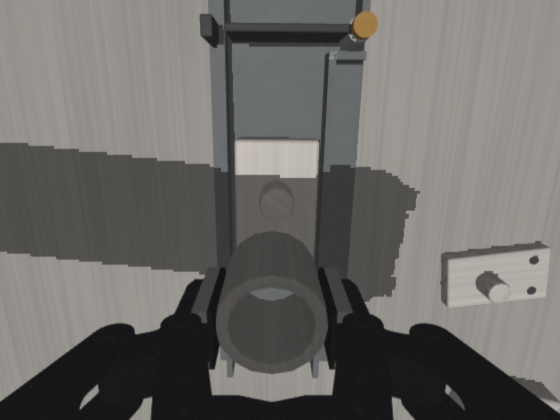

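The sleeve hangs upright at (270,300), behind the post at (276,203), and both pads hold it. The measured offset between sleeve and post is 20 mm in y and 1.5 mm in x.

```bash
python3 - <<'E'
from h import *
from workcell import manip, effector, eyes
manip.movel([.6005,-.1138,.075],max_speed=.1)
manip.dwell(.15)
o=manip.observe();print(o["position"].round(4))
g=manip.movel([.6005,-.1138,.031],max_speed=.04,guard=5)
o=manip.observe();print(g,o["clock"],o["position"].round(4),o["ft_force"].round(2))
if o["position"][2]<.040:
    effector.gripper_open()
    manip.movel([.6005,-.1138,.13],max_speed=.12)
    manip.movel([.6,-.20,.13],max_speed=.2)
    c,T,P=wrist(eyes,manip,"w3");np.save("w3P.npy",P)
    print("sleeve",circ(P,.055,.075,.6,-.114,.035),manip.observe()["clock"])
    q=P[(P[...,2]>.012)&(P[...,2]<.024)&(abs(P[...,0]-.6)<.02)&(P[...,1]>-.22)&(P[...,1]<-.135)]
    print("tail y",q[:,1].min(),np.median(q[:,2]))
E
```

```text
[ 0.6008 -0.1143  0.0752]
True 9.7333 [ 0.5999 -0.1137  0.0329] [-0.49  0.47  4.98]
sleeve [ 598.9 -113.6   19.9 2227.    64.5] 11.8667
tail y -0.17111200182353117 0.01994373203130606
```

View pics/w3.png

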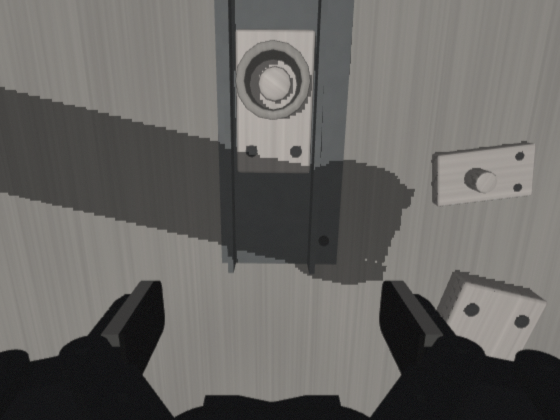

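The sleeve stands on the plate with the post inside it, at (275,80), and the sled's tail is at (273,170). Next: close the fingers, get behind the sled, and push.

```bash
cat >> h.py <<'E'
def F(manip,n=5):
    a=[]
    for _ in range(n): a.append(manip.observe()["ft_force"]); manip.dwell(.02)
    return np.mean(a,0)
E
python3 - <<'E'
from h import *
from workcell import manip, effector, eyes
effector.gripper_close()
X=.5995;Z=.012
manip.movel([X,-.208,.13],max_speed=.2)
g=manip.movel([X,-.208,Z],max_speed=.1,guard=6)
f0=F(manip);np.save("f0.npy",f0);o=manip.observe();print(g,o["clock"],o["position"].round(4),f0.round(2))
for y,v in((-.16,.03),(-.11,.05),(-.06,.05),(-.01,.05),(.03,.05),(.045,.04)):
    g=manip.movel([X,y,Z],max_speed=v,guard=13)
    f=F(manip,2)-f0;o=manip.observe();print(y,g,o["clock"].__round__(2),o["position"].round(4),f.round(2))
    if g: break
c=eyes.read_camera("scene");cv2.imwrite("pics/s2.png",cv2.resize(c["img"][120:320,180:400,::-1],(660,600)))
E
```

```text
False 14.3 [ 0.6003 -0.2083  0.013 ] [ 0.31 -0.1  -0.13]
-0.16 False 16.08 [ 0.5995 -0.16    0.012 ] [-0.28 -0.96 -1.04]
-0.11 False 17.27 [ 0.599  -0.1107  0.012 ] [-1.36 -4.32  0.72]
-0.06 False 18.45 [ 0.5998 -0.0588  0.0122] [-0.76  0.65  0.23]
-0.01 False 19.63 [ 0.5995 -0.0089  0.0119] [-0.54 -0.19  0.05]
0.03 False 20.62 [0.599  0.0318 0.0119] [-2.09  1.17  0.95]
0.045 False 21.18 [0.6004 0.046  0.0124] [-0.41  0.25  0.48]
```

View pics/s2.png

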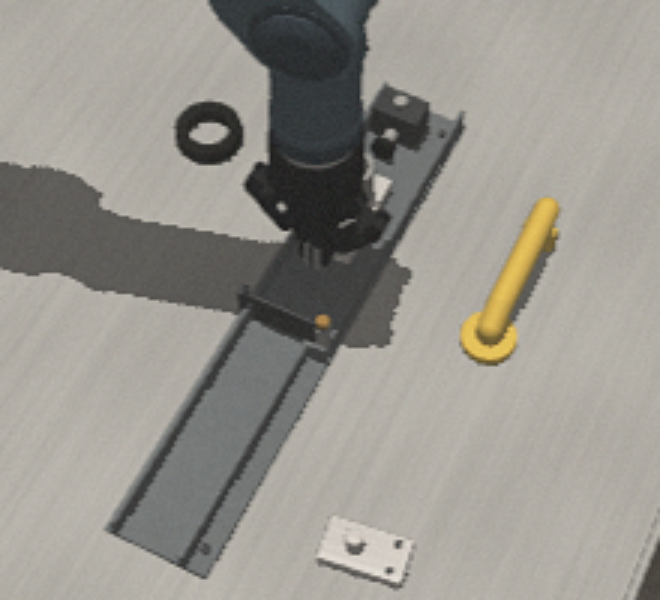

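The fingers are at (315,245), the sled front at (380,190) is just short of the pad at (383,145), and the flap is already shut behind the fingers. Now feel for the buffer in small steps.

```bash
python3 - <<'E'
from h import *
from workcell import manip, effector, eyes
f0=np.load("f0.npy");X=.5995;Z=.012;y=.045;L=[]
while y<.125:
    f=-(F(manip,3)-f0)[1];L.append((round(y*1e3,1),f.round(1)))
    if f>14.2: break
    d=.002 if f<6 else .001 if f<12 else .0005
    y+=d; manip.movel([X,y,Z],max_speed=.01,guard=6)
print(L)
t=manip.observe()["clock"];h=[]
while manip.observe()["clock"]-t<1.6:
    f=-(F(manip,4)-f0)[1];h.append(f.round(1))
    if f<14: y+=.0004; manip.movel([X,y,Z],max_speed=.01)
    elif f>17: y-=.0004; manip.movel([X,y,Z],max_speed=.01)
o=manip.observe();print(h,y,o["position"].round(4),o["clock"])
E
```

```text
[(45.0, np.float64(0.4)), (47.0, np.float64(0.9)), (49.0, np.float64(2.6)), (51.0, np.float64(2.8)), (53.0, np.float64(2.5)), (55.0, np.float64(2.5)), (57.0, np.float64(1.4)), (59.0, np.float64(2.9)), (61.0, np.float64(2.0)), (63.0, np.float64(2.0)), (65.0, np.float64(1.8)), (67.0, np.float64(1.9)), (69.0, np.float64(1.9)), (71.0, np.float64(2.0)), (73.0, np.float64(2.1)), (75.0, np.float64(4.3)), (77.0, np.float64(5.7)), (79.0, np.float64(6.8)), (80.0, np.float64(8.6)), (81.0, np.float64(8.8)), (82.0, np.float64(8.8)), (83.0, np.float64(10.2)), (84.0, np.float64(10.5)), (85.0, np.float64(11.2)), (86.0, np.float64(12.0)), (87.0, np.float64(12.1)), (87.5, np.float64(13.2)), (88.0, np.float64(13.3)), (88.5, np.float64(13.5)), (89.0, np.float64(14.3))]
[np.float64(14.1), np.float64(14.4), np.float64(13.9), np.float64(14.3), np.float64(14.7), np.float64(14.2), np.float64(14.5), np.float64(13.5), np.float64(14.8), np.float64(14.6), np.float64(14.0), np.float64(15.2), np.float64(14.7)] 0.09020000000000003 [0.5995 0.0803 0.012 ] 33.2917
```

The push holds at 14.4 N. The next script raises it to a steady 15.5 N, then backs off slowly and retreats.

```bash
python3 - <<'E'
from h import *
from workcell import manip, effector, eyes
f0=np.load("f0.npy");X=.5995;Z=.012;y=.0902
for _ in range(8):
    f=-(F(manip,5)-f0)[1]
    if f>15.4: break
    y+=.0005; manip.movel([X,y,Z],max_speed=.01)
h=[]
for _ in range(12): h.append(-(F(manip,6)-f0)[1].round(1))
o=manip.observe();print(h,y,o["position"].round(4),o["clock"])
manip.movel([X,.045,Z],max_speed=.04)     # draw back off the sled
print(manip.observe()["position"].round(4),(F(manip)-f0).round(2))
manip.movel([X,.045,.14],max_speed=.1,guard=12)
manip.movel([X,-.09,.16],max_speed=.2)
manip.movel([.48,-.12,.22],max_speed=.2)
c=eyes.read_camera("scene");cv2.imwrite("pics/s3.png",cv2.resize(c["img"][120:320,180:400,::-1],(660,600)))
P=cloud(c,c["T"])
q=P[(P[...,2]>.05)&(P[...,2]<.08)&(abs(P[...,0]-.6)<.05)&(P[...,1]>.05)&(P[...,1]<.2)]
print("sleeve",q.min(0).round(3) if len(q) else None,q.max(0).round(3) if len(q) else None,manip.observe()["clock"])
E
```

```text
[np.float64(15.2), np.float64(15.3), np.float64(15.5), np.float64(15.2), np.float64(15.7), np.float64(15.5), np.float64(15.4), np.float64(15.9), np.float64(15.4), np.float64(15.5), np.float64(15.2), np.float64(15.4)] 0.0912 [0.5995 0.0806 0.012 ] 35.2417
[0.5995 0.0455 0.012 ] [-0.01  0.02 -0.26]
sleeve [0.578 0.12  0.05 ] [0.617 0.161 0.069] 39.7833
```

View pics/s3.png

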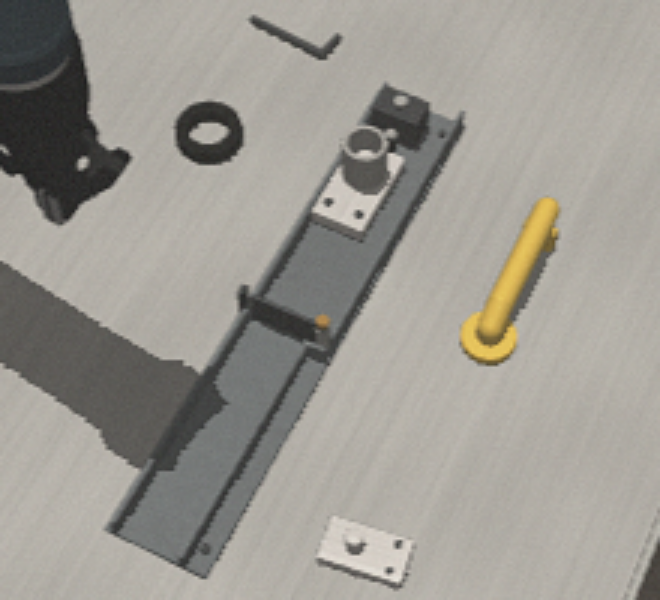

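The flap is shut at (285,318), and the sleeve stands on the sled's post at (367,160), against the buffer. The handle, ring and hex key look undisturbed, so I'm handing in.

```bash
python3 -c "
from workcell import job_done
print(job_done())"
```

```text
the job is handed in; nothing more can be done
None
```

The job is handed in at about 40 s on the robot's clock: the sleeve stands on its post, the sled was held against the buffer at a steady 15.2–15.9 N for over a second, the flap is shut behind it, and the handle, ring and hex key lie where they were.

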